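Nest the matching treatment cups and set aside the one that will not nest

TASK

The three steel cups on the pale blue mat are to be sorted for sterilising: nest each tapered cup down into the cup of the same size that stands in the low metal tray, fully seated and upright, so that the tray holds one pair of large and one pair of small cups. The straight-sided cup nests with none of them: stand it upright in the grey bin. Set the cups down rather than dropping them, do not knock any over, leave the two stacks standing in the tray, and leave the stamp, scissors and bottle where they are.

Things in the scene. Friction and masses are not known exactly. Their poses are not given: they have to be found in the camera images.
- cup_large: Large tapered steel cup, 54 mm tall, ~90 g, loose on the mat, mouth up. Foot 30 mm across, body widening to 47 mm at 34 mm up; there a shoulder steps out to a straight collar 60 mm across, up to the rim. Mouth 52 mm, collar wall 4 mm. Nests into its like (2 mm play) until its shoulder rests on the lower rim, foot 20 mm above the lower foot. Origin: centre of foot underside; z up; round.
- cup_small: Small tapered steel cup, 46 mm tall, ~60 g, loose on the mat, mouth up. Foot 24 mm across, body widening to 36 mm at 26 mm up; there a shoulder steps out to a straight collar 48 mm across, up to the rim. Mouth 41 mm. Nests into its like until its shoulder rests on the lower rim, foot 20 mm above the lower foot. Origin: centre of foot underside; z up; round.
- cup_straight: Steel cup that will not nest: the same 60 mm width and 54 mm height as the large tapered cup, but straight-sided from foot to rim (no taper, no shoulder), wall 4 mm, mouth and inside 52 mm, about 100 g, rigid. Stands alone, mouth up, on the mat; which of the three cups on the mat stands where varies. Origin: centre of foot underside; z up; round.
- base_large: Another large tapered steel cup, same shape and size as cup_large (rim 54 mm up, mouth 52 mm), standing loose, mouth up, at one end of the tray; which end varies. It receives cup_large. Origin: centre of foot underside; z up; round.
- base_small: Another small tapered steel cup, same shape and size as cup_small (rim 46 mm up, mouth 41 mm), standing loose, mouth up, at the other end of the tray. It receives cup_small. Origin: centre of foot underside; z up; round.
- tray: Fixed low aluminium tray, 160 mm along its x and 270 mm along its y, rim 14 mm high, walls and floor 4 mm thick. The two base cups stand about 65 mm either side of its centre along y. Origin: centre of the underside (floor top 4 mm above it); z up.
- bin: Fixed square grey plastic open bin, 140 by 140 mm outside, rim 34 mm high, walls and floor 4 mm thick, empty. Origin: centre of the underside (floor top 4 mm above it); z up.
- stamp: Bystander: black self-inking stamp with a red knob, 35 by 60 mm, 104 mm tall, loose. Origin: centre of the underside.
- scissors: Bystander: scissors with orange handles lying flat, 160 mm long, 12 mm high, blades towards its +x, loose. Origin: on the table under the joint of blades and handles.
- disinfectant: Bystander: white bottle, 64 mm across, 150 mm tall, loose. Origin: centre of the underside.
Mind the look-alikes: they are no part of the job. What is shaped like the cup_small but purple is not meant. What is shaped like the cup_straight but purple is not meant.

How it is judged:
At the end, for the whole second after the job is handed in: Each tapered cup sits in its own size in the tray: axes within 4 mm, feet 17.5 to 23 mm apart, lower cups on the tray floor. The straight cup stands on the bin floor, within 45 mm of its centre each way. All five upright within 0.08 rad and at rest (horizontal distance between cup_large and base_large below 0.004 m and z of cup_large in the frame of base_large between 0.0175 and 0.023 m and x of base_large in the frame of tray between -0.065 and 0.065 m and y of base_large in the frame of tray between -0.12 and 0.12 m and z of each of base_large, base_small in the frame of tray below 0.008 m and horizontal distance between cup_small and base_small below 0.004 m and z of cup_small in the frame of base_small between 0.0175 and 0.023 m and x of base_small in the frame of tray between -0.065 and 0.065 m and y of base_small in the frame of tray between -0.12 and 0.12 m and x of cup_straight in the frame of bin between -0.045 and 0.045 m and y of cup_straight in the frame of bin between -0.045 and 0.045 m and z of cup_straight in the frame of bin below 0.009 m and angle between each of cup_large, cup_small, cup_straight, base_large, base_small's own z axis and vertical below 0.08 rad and linear speed of each of cup_large, cup_small, cup_straight, base_large, base_small below 0.02 m/s and angular speed of each of cup_large, cup_small, cup_straight, base_large, base_small below 0.3 rad/s); the robot touches nothing.
It fails at once if a cup is dropped: it falls freely, touching nothing, faster than 0.8 m/s (a drop of over 30 mm) ((linear speed of cup_large above 0.8 m/s and contact force between cup_large and anything else below 0.02 N) or (linear speed of cup_small above 0.8 m/s and contact force between cup_small and anything else below 0.02 N) or (linear speed of cup_straight above 0.8 m/s and contact force between cup_straight and anything else below 0.02 N) or (linear speed of base_large above 0.8 m/s and contact force between base_large and anything else below 0.02 N) or (linear speed of base_small above 0.8 m/s and contact force between base_small and anything else below 0.02 N)).
It fails at once if a cup is knocked over (tilted past 45 degrees) (angle between any of cup_large, cup_small, cup_straight, base_large, base_small's own z axis and vertical above 0.785 rad).
It fails at once if the stamp, the scissors or the bottle is pushed more than 30 mm or knocked over (distance of any of stamp, scissors, disinfectant from where it was at the start of the episode above 0.03 m or angle between any of stamp, disinfectant's own z axis and vertical above 0.6 rad).
It also fails if it takes over 72 s, if anything falls off the work surface, if the arm or the gripper's body presses on something with over 40 N, if the wrist force passes 120 N, or if a joint passes its speed limit or range.

ROBOT

A 6-joint arm with a two-finger parallel gripper is mounted at the origin on the work surface. World frame = base frame: x ahead of the robot, y to its left, z up, the work surface at z = 0. Lengths are in m, angles in rad, forces in N, time in s.
With the tool pointing down it reaches from about 0.35 to 0.8 m from the base axis. Payload 7.3 kg.
Tool frame: the origin (TCP) lies between the finger pads; the fingertips stand 25 mm ahead of it and the grasp point (between the pads) lies 6 mm ahead of it (r.tip_extent is the distance from the TCP to the fingertips, in m); z points along the fingers, y is the line along which they close (so a half turn about z gives the same grasp; the last joint's range is limited). The gripper opens to 85 mm and grips with 20 to 120 N. Pads are 22 mm wide; open, the fingers measure 114 mm over their backs; the gripper's body (76 mm by 85 mm) begins 54 mm behind the grasp point. The pads swing forward as they close: fully open they stand 13 mm farther back than shut.
Start: joints at [-1.291, 0.342, 1.524, -0, 1.275, -0.146], TCP at [0.217, -0.478, 0.226] pointing down, gripper open.
Joint ranges: [-2.53, 2.53], [-0.77, 2.02], [0.04, 2.7], [-1, 4.14], [0.28, 2.66], [-3.11, 3.11]. Speed limits (rad/s): [2.57, 2.57, 3.14, 3.14, 3.14, 3.14].

INTERFACE

Orientations are given as a unit quaternion [x, y, z, w].
In Python, from workcell import r, command_gripper, optics gives the robot as it stands. The module is installed in compiled form; this text tells all that it offers. Calls block until the motion is done:
- r.reach(position, orientation): joint-space move of the TCP to a pose.
- r.move_straight(position, orientation=None, speed=0.15, max_force=None): straight line of the TCP; orientation=None keeps the orientation; speed is the mean speed in m/s. With max_force (N) it stops when the force on the tool has changed by that much, and returns True; else False.
- r.movej(angles): joint-space move.
- command_gripper(opening, force=None): finger opening in m; force is the grip in N (None keeps the last); returns when the fingers have stopped.
- r.hold(seconds).
- r.solve_ik(position, orientation): joint angles nearest the present ones, or None.
- r.read_state(): the state.
- optics.get_image(name): name is "side" or "top" or "wrist"; returns (picture, depth): 384x512x3 uint8, red, green, blue; 384x512 float32, m along the optical axis (not along the pixel's ray), 0 where there is no reading.
- optics.camera_model(name): a dict with "K" (3x3 intrinsics, pixels), "R" (3x3) and "t" (3): a world point X has camera coordinates R X + t; the wrist camera has in their place "tool_from_camera" (4x4, takes a point from camera to tool coordinates, whose origin is the TCP and whose axes are the flange's). Camera axes: x right, y down, z forward; pixel columns grow to the right and rows downward; lengths in m; the calibration is good to about 2 mm. A picture is of the moment at which its call begins: read the wrist's pose just before it. camera_model takes no time and is no camera call.
A pose or a line that the arm cannot do raises r.PlanningError and nothing moves.
- r.finish_job(): hands the job in; it is judged then, once.
The state is a dict: "time_s": time; "joint_positions": joint angles; "dq": joint speeds; "tau": joint torques, N m; "eef_pos": TCP position; "eef_rot": TCP orientation; "contact_force": force on the tool from outside, world axes, zero at the start; "torque": the same for the moment, N m; "grip_width": finger opening in m; "grip_force": force on a finger pad.
Only numpy, scipy, OpenCV 4.12 (cv2) and the standard library are available. Lean on these libraries where they do the work, as an engineer would, in place of code of your own. Each camera call takes 0.05 s, during which the arm holds its last target. There are 200 camera calls.

## Working session

There is one attempt and no reset: what is moved stays moved. The work goes in short steps, each a Python script; the robot and the scene stay as the last script left them, time stands still between calls to the robot, and variables do not carry over. Pictures are saved under pics/ and viewed, at most 10 in all, crops included, and the job is handed in when it is done.

```bash
mkdir -p pics
python3 - <<'E'
from workcell import r, optics
import cv2, numpy as np
for n in ("top","side"):
    p,d=optics.get_image(n); cv2.imwrite(f"pics/{n}0.png",p[:,:,::-1]); np.savez(f"{n}0.npz",p=p,d=d,**optics.camera_model(n))
    print(n,{k:np.round(v,3).tolist() for k,v in optics.camera_model(n).items()})
print(optics.camera_model("wrist"), r.read_state()["eef_rot"])
E
```

```text
top {'K': [[498.069, 0.0, 256.284], [0.0, 498.069, 193.971], [0.0, 0.0, 1.0]], 'R': [[0.008, -1.0, 0.004], [-0.987, -0.009, -0.159], [0.159, -0.003, -0.987]], 't': [0.097, 0.575, 1.374]}
side {'K': [[460.684, 0.0, 259.691], [0.0, 460.684, 189.92], [0.0, 0.0, 1.0]], 'R': [[-0.996, -0.092, -0.021], [-0.032, 0.539, -0.842], [0.089, -0.837, -0.539]], 't': [0.574, -0.011, 1.138]}
{'K': array([[306.46852953,   0.        , 251.2242962 ],
       [  0.        , 306.46852953, 189.7522646 ],
       [  0.        ,   0.        ,   1.        ]]), 'tool_from_camera': array([[ 1.11650484e-04, -9.65948436e-01, -2.58734626e-01,
         6.49115958e-02],
       [ 9.99999751e-01,  2.88282898e-04, -6.44737665e-04,
        -7.43916919e-04],
       [ 6.97372107e-04, -2.58734490e-01,  9.65948227e-01,
        -1.47885905e-01],
       [ 0.00000000e+00,  0.00000000e+00,  0.00000000e+00,
         1.00000000e+00]])} [ 9.77422465e-01  2.11293395e-01 -3.89422349e-05 -6.51335341e-04]
```

View pics/top0.png

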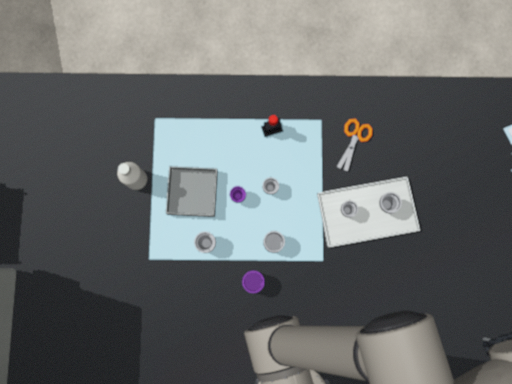

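View pics/side0.png

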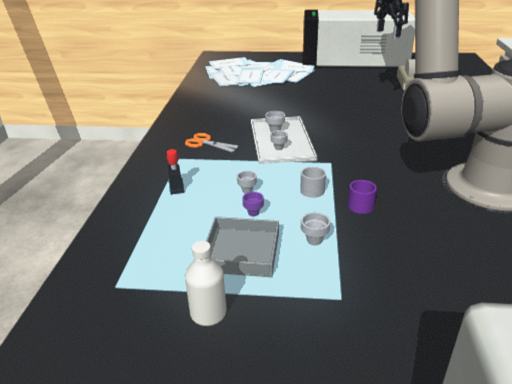

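The top view shows the mat cups: small at (270,186), large at (205,242), straight at (274,241). The tray bases are small at (348,209) and large at (389,203), and the bin is at (192,192). The purple cups at (238,195) and (253,282) are decoys. The side view agrees on which cup is which.

```bash
cat > h.py <<'E'
import numpy as np, cv2
def cloud(d,K,R,t):
    v,u=np.mgrid[:d.shape[0],:d.shape[1]]
    c=np.stack([(u-K[0,2])/K[0,0]*d,(v-K[1,2])/K[1,1]*d,d],-1)
    return (c-t)@R   # R^T (c-t)
def fit_circle(P,R):
    from scipy.optimize import least_squares
    s=least_squares(lambda c:np.hypot(P[:,0]-c[0],P[:,1]-c[1])-R,P.mean(0)[:2],loss="soft_l1",f_scale=.002)
    return s.x, np.abs(s.fun).mean()
E
python3 - <<'E'
from h import *
f=np.load("top0.npz"); W=cloud(f["d"],f["K"],f["R"],f["t"])
def at(u,v): return W[v,u].round(3)
print("table",at(300,290),"mat",at(300,160),"tray floor",at(370,230))
for n,(u,v),h,ro,ri in [("large",(205,242),.054,.03,.026),("straight",(274,241),.054,.03,.026),("small",(270,186),.046,.024,.0205),("bsmall",(348,209),.05,.024,.0205),("blarge",(389,203),.058,.03,.026),("psmall",(238,195),.046,.024,.02),("pstr",(253,282),.054,.03,.026)]:
    P=W[v-18:v+18,u-18:u+18].reshape(-1,3)
    z=np.percentile(P[:,2],98)
    P=P[np.abs(P[:,2]-z)<.006]
    (c,e)=fit_circle(P,(ro+ri)/2); print(n,len(P),"z",z.round(4),"c",c.round(4),"err",e.round(4),"bbox",((P.max(0)+P.min(0))/2)[:2].round(4),np.ptp(P,0)[:2].round(3))
for n,(u,v) in dict(bin=(192,192),tray=(369,212)).items():
    s=60 if n=="tray" else 34
    B=W[v-s:v+s,u-s:u+s].reshape(-1,3)
    lo,hi=((.026,.05) if n=="bin" else (.010,.018)); B=B[(B[:,2]>lo)&(B[:,2]<hi)]
    print(n,len(B),cv2.minAreaRect(B[:,:2].astype(np.float32)*1000))
E
```

```text
table [ 0.305 -0.025  0.002] mat [ 0.683 -0.027  0.006] tray floor [ 0.477 -0.229  0.007]
large 90 z 0.0568 c [0.4377 0.245 ] err 0.0011 bbox [0.4371 0.2451] [0.058 0.059]
straight 90 z 0.0566 c [0.4414 0.0515] err 0.001 bbox [0.4415 0.0512] [0.059 0.056]
small 63 z 0.0462 c [0.601  0.0612] err 0.0008 bbox [0.6009 0.0613] [0.047 0.043]
bsmall 62 z 0.0525 c [ 0.5357 -0.1625] err 0.001 bbox [ 0.5354 -0.1628] [0.046 0.049]
blarge 89 z 0.0614 c [ 0.5535 -0.2775] err 0.0013 bbox [ 0.5538 -0.2774] [0.06  0.061]
psmall 62 z 0.0478 c [0.5759 0.1555] err 0.0009 bbox [0.5761 0.1553] [0.046 0.043]
pstr 85 z 0.0568 c [0.33   0.1088] err 0.0009 bbox [0.331  0.1089] [0.057 0.055]
bin 327 ((586.3320922851562, 289.2445068359375), (140.8777313232422, 141.28636169433594), 87.74140167236328)
tray 723 ((543.397216796875, -213.45855712890625), (322.7978515625, 328.2694396972656), 89.50819396972656)
```

```bash
cat >> h.py <<'E'
from workcell import r, command_gripper, optics
from scipy.spatial.transform import Rotation as Ro
def q(yaw): return (Ro.from_euler("z",yaw)*Ro.from_euler("x",np.pi)).as_quat()
def look(u_guess,R,zr,tag=None):
    """wrist depth -> rim centre; rim height expected zr, mid-wall radius R"""
    s=r.read_state(); p,d=optics.get_image("wrist"); m=optics.camera_model("wrist")
    T=np.eye(4); T[:3,:3]=Ro.from_quat(s["eef_rot"]).as_matrix(); T[:3,3]=s["eef_pos"]; T=T@m["tool_from_camera"]
    Rc=T[:3,:3].T; W=cloud(d,m["K"],Rc,-Rc@T[:3,3])
    if tag: cv2.imwrite(f"pics/{tag}.png",p[:,:,::-1])
    ok=(d>0)&(np.hypot(W[...,0]-u_guess[0],W[...,1]-u_guess[1])<R+.02)&(np.abs(W[...,2]-zr)<.006)
    P=W[ok]; z=np.percentile(P[:,2],90); P=P[np.abs(P[:,2]-z)<.003]
    c,e=fit_circle(P,R); print(tag,"rim",c.round(4),"z",z.round(4),"n",len(P),"err",e.round(4),"ptp",np.ptp(P,0).round(3)); return c
E
python3 - <<'E'
from h import *
print(r.tip_extent, r.read_state()["grip_width"])
for yaw in (0,np.pi,np.pi/2,-np.pi/2):
  print(yaw,[ (None if (j:=r.solve_ik(p,q(yaw))) is None else np.round(j,2).tolist()) for p in ([.438,.245,.2],[.441,.0515,.2],[.601,.061,.2],[.5535,-.2775,.2],[.5357,-.1625,.2],[.586,.289,.2])])
t=r.read_state()["time_s"]
r.reach([.438,.245,.2],q(0)); print(r.read_state()["time_s"]-t)
look((.4377,.245),.028,.056,"w_large")
E
```

```text
0.025 0.08509093794122079
0 [[0.36, 0.32, 1.63, -0.0, 1.19, 1.93], [-0.06, 0.22, 1.77, -0.0, 1.15, 1.51], [-0.03, 0.51, 1.33, -0.0, 1.3, 1.55], [-0.59, 0.54, 1.29, -0.0, 1.32, 0.98], [-0.43, 0.43, 1.47, -0.0, 1.25, 1.14], [0.34, 0.6, 1.17, -0.0, 1.37, 1.91]]
3.141592653589793 [[0.36, 0.32, 1.63, 0.0, 1.19, -1.21], [-0.06, 0.22, 1.77, 0.0, 1.15, -1.63], [-0.03, 0.51, 1.33, 0.0, 1.3, -1.6], [-0.59, 0.54, 1.29, 0.0, 1.32, -2.16], [-0.43, 0.43, 1.47, 0.0, 1.25, -2.0], [0.34, 0.6, 1.17, 0.0, 1.37, -1.23]]
1.5707963267948966 [[0.36, 0.32, 1.63, -0.0, 1.19, 0.36], [-0.06, 0.22, 1.77, -0.0, 1.15, -0.06], [-0.03, 0.51, 1.33, -0.0, 1.3, -0.03], [-0.59, 0.54, 1.29, 0.0, 1.32, -0.59], [-0.43, 0.43, 1.47, 0.0, 1.25, -0.43], [0.34, 0.6, 1.17, -0.0, 1.37, 0.34]]
-1.5707963267948966 [[0.36, 0.32, 1.63, 0.0, 1.19, -2.78], [-0.06, 0.22, 1.77, -0.0, 1.15, 3.08], None, [-0.59, 0.54, 1.29, -0.0, 1.32, 2.55], [-0.43, 0.43, 1.47, -0.0, 1.25, 2.71], [0.34, 0.6, 1.17, 0.0, 1.37, -2.8]]
2.675
w_large rim [0.4366 0.2467] z 0.0548 n 725 err 0.001 ptp [0.059 0.058 0.004]
```

Run:
```python
from h import *
m=optics.camera_model("wrist"); T=m["tool_from_camera"]
for o in (.062,.050):
    command_gripper(o); p,d=optics.get_image("wrist")
    W=cloud(d,m["K"],T[:3,:3].T,-T[:3,:3].T@T[:3,3])
    for sgn in (1,-1):
        k=(d>0)&(W[...,2]<.05)&(W[...,2]>-.04)&(sgn*W[...,1]>.015)&(abs(W[...,0])<.03)
        P=W[k]; print(o,r.read_state()["grip_width"].__round__(4),sgn,len(P),"z max",np.percentile(P[:,2],[50,90,98,100]).round(4),"|y| min/max near tip",np.abs(P[P[:,2]>P[:,2].max()-.012][:,1]).min().round(4),np.abs(P[P[:,2]>P[:,2].max()-.012][:,1]).max().round(4))
cv2.imwrite("pics/w1.png",p[:,:,::-1])
command_gripper(.085)
```

```text
0.062 0.0617 1 1375 z max [-0.0289 -0.017  -0.0124 -0.0102] |y| min/max near tip 0.0301 0.0438
0.062 0.0617 -1 1364 z max [-0.0287 -0.0171 -0.0126 -0.0105] |y| min/max near tip 0.0311 0.0452
0.05 0.0498 1 1308 z max [-0.0277 -0.015  -0.0106 -0.0082] |y| min/max near tip 0.0242 0.0385
0.05 0.0498 -1 1314 z max [-0.0279 -0.0153 -0.0105 -0.0081] |y| min/max near tip 0.0253 0.0386
```

View pics/w1.png

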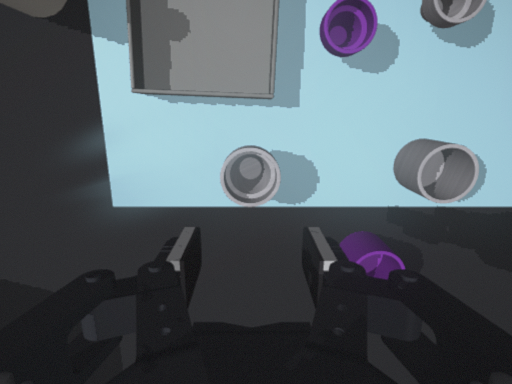

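Run:
```python
from h import *
m=optics.camera_model("wrist"); T=m["tool_from_camera"]
command_gripper(.05); p,d=optics.get_image("wrist"); print(r.read_state()["eef_pos"])
W=cloud(d,m["K"],T[:3,:3].T,-T[:3,:3].T@T[:3,3])
for u in (186,196,199): 
  for v in (215,224,228,232,240,250,260,266,272,285): print(u,v,p[v,u],W[v,u].round(4))
command_gripper(.085)
cv2.imwrite("pics/w1c.png",cv2.resize(p[200:320,120:300,::-1],None,fx=4,fy=4,interpolation=0))
```

```text
[0.43802816 0.244996   0.19999991]
186 215 [52 55 59] [-0.0602 -0.0792  0.2005]
186 224 [48 51 54] [-0.072  -0.08    0.2011]
186 228 [90 91 94] [ 0.0106 -0.0309 -0.0149]
186 232 [86 87 88] [ 0.0104 -0.0301 -0.0192]
186 240 [89 89 90] [ 0.0109 -0.028  -0.029 ]
186 250 [25 26 27] [ 0.0101 -0.0265 -0.0367]
186 260 [20 17 20] [ 0.0079 -0.0257 -0.0409]
186 266 [25 24 28] [ 0.0061 -0.0256 -0.0422]
186 272 [21 21 24] [ 0.004  -0.0255 -0.043 ]
186 285 [21 24 21] [-0.0008 -0.0255 -0.0442]
196 215 [53 54 60] [-0.0599 -0.067   0.1996]
196 224 [53 53 58] [-0.0715 -0.0675  0.1997]
196 228 [31 32 33] [ 0.0107 -0.0262 -0.0151]
196 232 [30 29 33] [ 0.0105 -0.0255 -0.0194]
196 240 [30 32 33] [ 0.0069 -0.0256 -0.0201]
196 250 [20 20 23] [ 0.0027 -0.0255 -0.0217]
196 260 [25 23 25] [-0.002  -0.0256 -0.0221]
196 266 [26 21 24] [-0.0043 -0.0255 -0.0235]
196 272 [24 24 24] [-0.0068 -0.0254 -0.0244]
196 285 [49 50 52] [-0.1554 -0.0716  0.2005]
199 215 [54 58 61] [-0.0603 -0.0635  0.2005]
199 224 [52 53 57] [-0.0714 -0.0639  0.1995]
199 228 [29 34 36] [ 0.009  -0.0256 -0.0112]
199 232 [27 28 31] [ 0.0079 -0.0253 -0.0133]
199 240 [22 23 27] [ 0.0039 -0.0254 -0.0136]
199 250 [23 23 25] [-0.001  -0.0255 -0.0142]
199 260 [23 25 23] [-0.0051 -0.0254 -0.0163]
199 266 [21 23 24] [-0.0083 -0.0255 -0.0162]
199 272 [34 36 35] [-0.0106 -0.0253 -0.0178]
199 285 [47 45 50] [-0.1547 -0.0675  0.1993]
```

View pics/w1c.png

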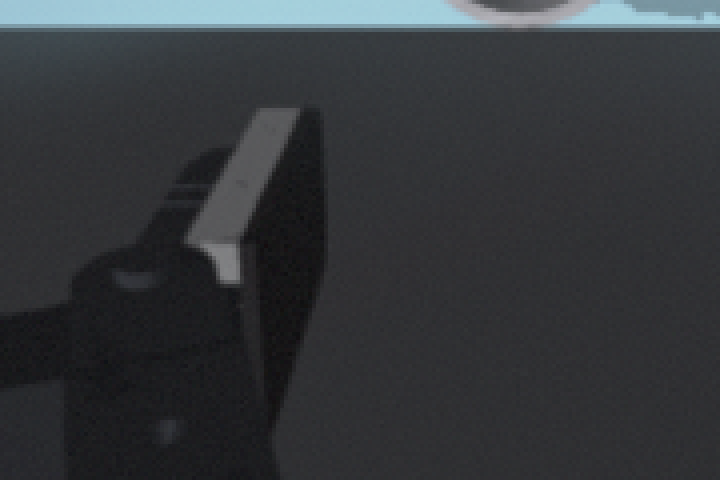

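The wrist depth puts the fingertips at about tool z −0.010, not +0.025 as stated. I'll check this by touching an empty patch of mat.

Run:
```python
from h import *
command_gripper(.060)
t=r.read_state()["time_s"]
r.reach([.46,.150,.06],q(0)); print(r.read_state()["time_s"]-t)
try:
    print(r.move_straight([.46,.150,-.015],speed=.04,max_force=4))
except r.PlanningError as e: print(e)
s=r.read_state(); print(s["time_s"],s["eef_pos"],s["contact_force"],s["grip_width"])
r.move_straight([.46,.150,.12],speed=.2)
```

```text
0.7165999999999997
True
7.6167 [ 0.45995235  0.14998992 -0.01036919] [-0.45692763 -0.48186726  6.27866709] 0.059968155905248725
```

```bash
cat >> h.py <<'E'
def st(m=""):
    s=r.read_state(); print(m,"t",round(s["time_s"],1),"p",s["eef_pos"].round(4) if hasattr(s["eef_pos"],"round") else s["eef_pos"],"F",np.round(s["contact_force"],1),"w",round(s["grip_width"],4),"g",np.round(s["grip_force"],1))
def pick(c,z,up=.15,force=40):
    command_gripper(.085)
    r.reach([*c,.12],q(0)); r.move_straight([*c,z],speed=.12)
    command_gripper(.03,force); st("gripped")
    r.move_straight([*c,up],speed=.12); st("lifted")
def place(c,z,over=.003,hi=.15,opening=.075,slow=.04):
    r.reach([*c,hi],q(0)); r.move_straight([*c,z+.035],speed=.15)
    st("above"); hit=r.move_straight([*c,z-over],speed=slow,max_force=6); st(f"down hit={hit}")
    command_gripper(opening); r.move_straight([*c,hi],speed=.15); st("left")
E
python3 - <<'E'
from h import *
r.reach([.50,-.22,.22],q(0))
bl=look((.5535,-.2775),.028,.058,"bl"); bs=look((.5357,-.1625),.02225,.050,"bs")
np.savez("base.npz",bl=bl,bs=bs); st()
pick((.4366,.2467),.0255)
E
```

```text
bl rim [ 0.5527 -0.2762] z 0.0588 n 753 err 0.001 ptp [0.059 0.059 0.005]
bs rim [ 0.5348 -0.1616] z 0.0508 n 475 err 0.0009 ptp [0.047 0.047 0.004]
 t 10.0 p [ 0.5002 -0.2187  0.2196] F [ 0.2 -0.8  0.7] w 0.0598 g 0.0
gripped t 13.4 p [0.4371 0.2469 0.0266] F [-1.2 -0.   6.6] w 0.0583 g 42.1
lifted t 14.6 p [0.4361 0.2465 0.1493] F [ 0.2  0.2 -0.6] w 0.0585 g 43.0
```

Run:
```python
from h import *
r.reach([.5527,-.2762,.15],q(0)); st()
p,d=optics.get_image("wrist"); s,_=optics.get_image("side")
a=cv2.resize(s[90:170,230:330],(400,320),interpolation=2)
cv2.imwrite("pics/h1.png",np.hstack([cv2.resize(p,(427,320)),a])[:,:,::-1])
m=optics.camera_model("wrist");T=m["tool_from_camera"];W=cloud(d,m["K"],T[:3,:3].T,-T[:3,:3].T@T[:3,3])
P=W[(d>0)&(abs(W[...,0])<.034)&(abs(W[...,1])<.0285)&(W[...,2]>-.045)&(W[...,2]<-.015)]
z=np.percentile(P[:,2],5);P=P[P[:,2]<z+.004];print(len(P),z,fit_circle(P,.028)); A=np.c_[P[:,:2],np.ones(len(P))];print(np.linalg.lstsq(A,P[:,2],rcond=None)[0])
```

```text
t 16.5 p [ 0.5531 -0.275   0.1501] F [-0.2  0.5 -1.1] w 0.0579 g 43.0
3981 -0.028144025507741546 (array([ 0.00014422, -0.00035456]), np.float64(0.0011092494800219834))
[-0.00499074 -0.02345279 -0.02717714]
```

View pics/h1.png

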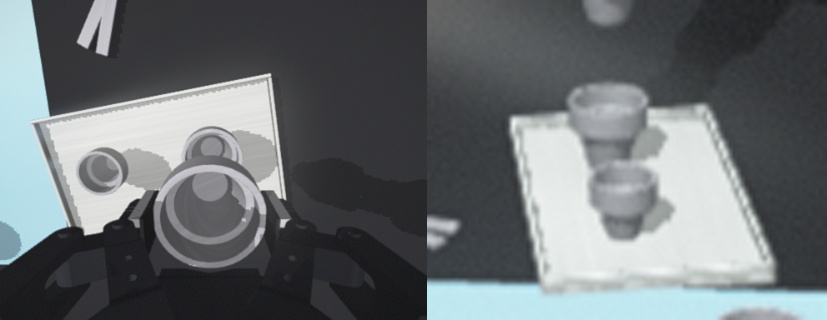

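The wrist view shows the large cup held centred and level, with the base just ahead of it at about (212,145). Placing it now.

Run:
```python
from h import *
b=np.load("base.npz")
place(b["bl"],.050,over=.004)
look(b["bl"],.028,.078,"stackL")
```

```text
above t 17.5 p [ 0.553  -0.2765  0.0855] F [-0.1 -0.2 -1.2] w 0.0583 g 43.0
down hit=True t 18.3 p [ 0.5525 -0.276   0.0507] F [-0.9  0.7  4.7] w 0.0584 g 43.7
left t 19.4 p [ 0.5521 -0.2759  0.149 ] F [-0.8 -0.1 -0.3] w 0.0749 g 0.0
stackL rim [ 0.5521 -0.2757] z 0.0786 n 1282 err 0.001 ptp [0.06  0.06  0.004]
```

Run:
```python
from h import *
b=np.load("base.npz")
r.reach([.601,.061,.15],q(0)); c=look((.601,.0612),.02225,.047,"small")
if np.hypot(*(c-[.601,.0612]))<.004:
    pick(c,.0195)
    place(b["bs"],.0435,over=.004,opening=.062)
    look(b["bs"],.02225,.070,"stackS")
```

```text
small rim [0.6003 0.0629] z 0.0467 n 687 err 0.0009 ptp [0.048 0.047 0.004]
gripped t 22.7 p [0.6009 0.0629 0.0204] F [-0.2  0.2  4.6] w 0.046 g 41.4
lifted t 24.0 p [0.5998 0.0629 0.1491] F [-0.2 -0.5 -0.1] w 0.046 g 41.0
above t 25.5 p [ 0.5356 -0.1611  0.079 ] F [ 0.  -0.1 -1.8] w 0.0462 g 41.0
down hit=True t 26.3 p [ 0.5349 -0.1616  0.0443] F [0.8 0.8 5.8] w 0.0459 g 41.7
left t 27.5 p [ 0.5343 -0.1614  0.1491] F [-0.9 -0.3 -0.5] w 0.0623 g 0.0
stackS rim [ 0.5345 -0.1612] z 0.0706 n 833 err 0.0009 ptp [0.048 0.047 0.005]
```

Run:
```python
from h import *
r.reach([.441,.0515,.15],q(0)); c=look((.4414,.0515),.028,.055,"straight")
if np.hypot(*(c-[.4414,.0515]))<.004:
    pick(c,.0155)
    place((.586,.289),.0195,over=.008,opening=.074)
    look((.586,.289),.028,.058,"binned")
    r.reach([.45,.1,.25],q(0)); st()
    p,_=optics.get_image("top"); cv2.imwrite("pics/end.png",p[:,:,::-1])
```

```text
straight rim [0.4403 0.053 ] z 0.0547 n 1031 err 0.001 ptp [0.06  0.059 0.005]
gripped t 30.5 p [0.4408 0.053  0.0165] F [-2.1  0.2  7.9] w 0.0596 g 41.4
lifted t 31.8 p [0.4398 0.053  0.1494] F [ 0.5 -0.4 -0.7] w 0.0597 g 43.2
above t 33.7 p [0.5868 0.2888 0.0557] F [ 0.1  1.3 -0.4] w 0.0599 g 43.3
down hit=True t 34.5 p [0.5856 0.2887 0.0205] F [-0.4 -0.8  4.7] w 0.0595 g 44.0
left t 35.8 p [0.5854 0.2888 0.1489] F [ 0.1 -0.2  0.2] w 0.0741 g 0.0
binned rim [0.5851 0.2893] z 0.0587 n 1089 err 0.001 ptp [0.06  0.059 0.005]
 t 36.8 p [0.4506 0.1004 0.2496] F [-0.4  0.4  0.5] w 0.0743 g 0.0
```

View pics/end.png

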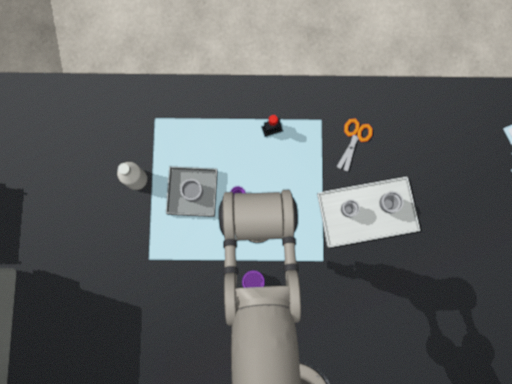

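The final top view shows the straight cup standing in the bin at (191,190), and both stacks standing in the tray at (349,209) and (391,202). The stamp, scissors and bottle have not moved.

```bash
python3 -c "
from workcell import r
print(r.finish_job())"
```

```text
the job is handed in; nothing more can be done
None
```

Both tapered cups are nested upright in their matching tray cups and the straight cup stands in the bin; I handed the job in at about 37 s of the 72 s limit, but no verdict was returned.

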